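Clear and pop the drinks-chest flap

TASK

Open the touch-latch flap of the white drinks chest on the desk: first push the small green carton that stands on the dark wooden flap sideways across onto the white fixed half of the chest's top, sliding it without lifting or tipping it, until it is wholly off the still-shut flap. Then press the flap down at its brass dot until the catch lets go, let the flap spring up ajar, and back away with the carton left standing upright on the white half. Leave the jar, bottle, wine glass and mug where they stand.

Things in the scene. Friction and masses are not known exactly. Their poses are not given: they have to be found in the camera images.
- chest: White desktop chest fixed to the desk, 160 (x) x 360 (y) x 102 mm high; origin at the centre of its underside; x axis from its near to its far long side, y along its length. The top is level, 102 mm above the origin: y from +2 to +180 mm is a fixed white board, y from -177 to -4 mm the flap, flush with it. It is turned up to 20 degrees either way.
- flap: Dark wooden flap, 158 (x) x 174 (y) x 12 mm thick, on a spring hinge along its far edge; origin on the hinge line at mid-length, level with its upper face; it extends from there towards its own -x; z is normal to it (up when shut). Held shut by a hidden push-to-open catch; it cannot be pulled up. Once released it springs to a stop at about 0.45 rad, near edge about 70 mm above the chest's top.
- press_dot (a point): Centre of the 18 mm brass dot on the flap's upper face, 18 mm in from its near edge, at mid-length; moves with the flap. About 6 N (5 to 8) straight down here starts it moving; push on until it meets a hard stop 4 to 5 mm down (force then jumps past 10 N): the catch has let go, for good. As the finger rises the flap swings up after it in about a second. Nearer the hinge it takes more force.
- carton: Loose green carton with a white band, 70 (x) x 56 (y) x 42 mm high, about 0.15 kg; origin at the centre of its underside. It starts standing on the flap, its axes within 15 degrees of the chest's. It slides steadily when pushed low down (10 to 25 mm above the chest's top).
- jar: Bystander: small amber jar with a brass lid, 40 mm across, 55 mm high, on the white half of the chest near its far left end; origin at the centre of its underside.
- bottle: Bystander: dark red bottle with a red cap, 68 mm across, 220 mm high, on the desk beyond the chest's far side; origin at the centre of its underside.
- glass: Bystander: stemmed wine glass, 68 mm across, 155 mm high, on the desk beyond the chest's far side; origin at the centre of its underside.
- mug: Bystander: blue mug, 76 mm across, 85 mm high, on the desk past the left (+y) end of the chest; origin at the centre of its underside.

How it is judged:
By the outcome, as a careful person would: the job done as asked, in the order asked, and still so for the second after the job is handed in, with the robot touching nothing.
It also fails if it takes over 45 s, if anything falls off the work surface, if the arm or the gripper's body presses on something with over 40 N, if the wrist force passes 120 N, or if a joint passes its speed limit or range.

ROBOT

A 6-joint arm with a two-finger parallel gripper is mounted at the origin on the work surface. World frame = base frame: x ahead of the robot, y to its left, z up, the work surface at z = 0. Lengths are in m, angles in rad, forces in N, time in s.
With the tool pointing down it reaches from about 0.35 to 0.775 m from the base axis. Payload 5.5 kg.
Tool frame: the origin (TCP) lies at the very end of the fingers, on their centre line; the grasp point (between the pads) lies 19 mm behind it (env.grip_point_offset is the distance from the TCP to the grasp point, in m); z points along the fingers, y is the line along which they close (so a half turn about z gives the same grasp; the last joint's range is limited). The gripper opens to 85 mm and grips with 20 to 120 N. Pads are 22 mm wide; open, the fingers measure 114 mm over their backs; the gripper's body (76 mm by 85 mm) begins 54 mm behind the grasp point. The pads swing forward as they close: fully open they stand 13 mm farther back than shut.
Start: joints at [1.02, 0.313, 0.046, 1.304, 0, 1.431], TCP at [0.23, 0.527, 0.231] pointing down, gripper open.
Joint ranges: [-2.76, 2.76], [-0.86, 1.69], [-1.03, 1.26], [-2.2, 2.34], [-1.47, 1.5], [-3.14, 3.14]. Speed limits (rad/s): [2.57, 2.57, 3.14, 3.14, 3.14, 3.14].

INTERFACE

Orientations are given as a unit quaternion [w, x, y, z].
In Python, from workcell import sensors, imaging, workorder, env gives the robot as it stands.
- The arm moves only by the shell command python3 -m handwheel 'ROWS' [FORCE]. ROWS is JSON, a list of rows, each a list of 5 numbers: the shift along the tool's x, y, z in mm, then the turn about the tool's z in rad, then the opening, from 0 (shut) to 1 (fully open). A call has 1 to 8 rows; each row is the pose to reach, as a shift and turn from the pose commanded when the call began, along the tool's axes at that moment; what a row does not reach only later rows make up. A row lasts 1/10 s, in which the tool goes at most 50 mm and 8.59 degrees, less where a joint would pass 70% of its speed; a pose out of reach is approached as far as the arm can. A call with a gripper value outside its range is refused whole. The fingers move at their own pace and stop on an object; FORCE is the grip in N (left out, the last holds). Time passes only in rows, so rows that repeat a pose let the fingers close. It gives the time, the measured TCP pose, the force, the opening and the grip force at its end, in the units of the state.
- sensors.get_state(): the state, without advancing time (a new reading comes with each control period).
- imaging.read_camera(name): name is "scene" or "top" or "wrist"; returns a dict with "color" (480x640x3 uint8, blue, green, red), "z_map" (480x640 float32, m along the optical axis (not along the pixel's ray), 0 where there is no reading), "fx", "fy", "cx", "cy" (pixels), "xyz" and "rotation" of the camera in the world. Camera axes: x right, y down, z forward; pixel columns grow to the right and rows downward; lengths in m; the calibration is good to about 2 mm. A picture is of the moment at which its call begins.
- workorder.hand_in(): hands the job in; it is judged then, once.
The state is a dict: "clock": time; "joint_pos": joint angles; "qvel": joint speeds; "tau": joint torques, N m; "tcp_pos": TCP position; "orientation": TCP orientation; "wrist_force": force on the tool from outside, world axes, zero at the start; "ft_torque": the same for the moment, N m; "finger_gap": finger opening in m; "grip_force": force on a finger pad.
Only numpy, scipy, OpenCV 4.12 (cv2) and the standard library are available. Lean on these libraries where they do the work, as an engineer would, in place of code of your own. Each camera call takes 0.05 s, during which the arm holds its last target. There are 200 camera calls.

## Working session

There is one attempt and no reset: what is moved stays moved. The work goes in short steps, Python scripts to look and compute and a shell command to move; the robot and the scene stay as the last step left them, time stands still between calls to the robot, and variables do not carry over. Pictures are saved under pics/ and viewed, at most 10 in all, crops included, and the job is handed in when it is done.

```bash
mkdir -p pics; cat > h.py <<'E'
from workcell import sensors, imaging, workorder, env
import numpy as np, cv2
from scipy.spatial.transform import Rotation as R
def cam(n,f=None):
    c=imaging.read_camera(n)
    if f: cv2.imwrite('pics/'+f,c['color'])
    r=np.array(c['rotation'],float)
    if r.shape!=(3,3): r=R.from_quat(r,scalar_first=True).as_matrix()
    v,u=np.mgrid[:480,:640]; z=c['z_map']
    P=np.stack([(u-c['cx'])/c['fx']*z,(v-c['cy'])/c['fy']*z,z],-1)@r.T+np.array(c['xyz'])
    P[z==0]=np.nan
    return c,P
def tool(p):
    s=sensors.get_state(); r=R.from_quat(s['orientation'],scalar_first=True)
    return r.inv().apply(np.array(p)-s['tcp_pos'])*1000
E
python3 - <<'E'
from h import *
c,P=cam('top','top.png'); np.savez('top.npz',P=P,c=c['color'])
c,P=cam('scene','scene.png')
s=sensors.get_state(); print(s, R.from_quat(s['orientation'],scalar_first=True).as_matrix().round(3))
E
```

```text
{'clock': 0.1, 'joint_pos': array([ 1.02040548e+00,  3.13952277e-01,  4.51116973e-02,  1.30360032e+00,
       -2.62587247e-05,  1.43120824e+00]), 'qvel': array([ 1.61719108e-03, -3.62656718e-03,  3.21777035e-03,  2.56477419e-04,
        6.01875693e-05, -1.02440612e-04]), 'tau': array([ 2.04087992e-03, -4.81726134e+01,  2.99243939e+01,  1.27138454e-02,
       -1.10046237e-04,  1.48219306e-05]), 'tcp_pos': array([0.22939739, 0.52677131, 0.23049051]), 'orientation': array([-2.65731330e-04,  2.03960037e-01,  9.78978870e-01, -7.78278641e-04]), 'wrist_force': array([ 0.39870418, -1.07155471,  0.09170637]), 'ft_torque': array([-0.02591241, -0.05203632, -0.02464916]), 'grip_force': 0.0, 'finger_gap': 0.08554149431429893} [[-0.917  0.399 -0.001]
 [ 0.399  0.917 -0.001]
 [ 0.    -0.002 -1.   ]]
```

View pics/top.png

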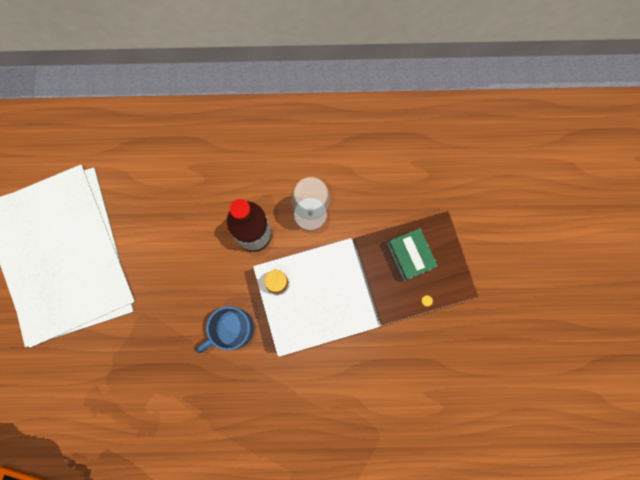

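View pics/scene.png

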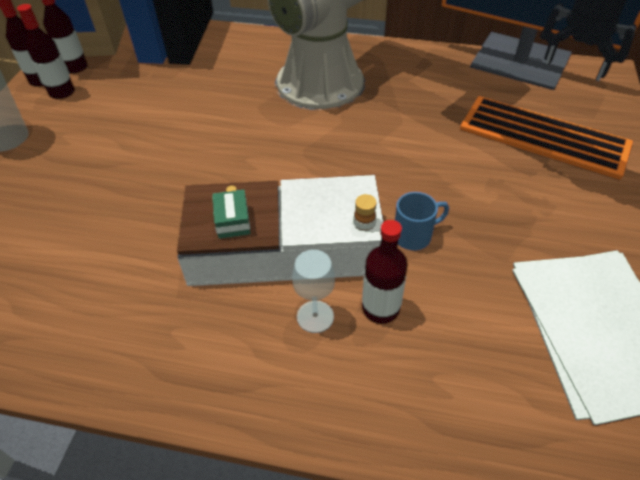

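The top view shows the flap on the right with corners near (450,213), (476,297), (380,325) and (356,240). The dot is at (427,301), the carton near (412,254), and the jar at (276,281) on the white half. The mug, bottle and glass are clear on the left and beyond.

```bash
python3 - <<'E'
from h import *
d=np.load('top.npz');P=d['P'];col=d['c']
for n,(u,v) in dict(dot=(427,301),jar=(276,281),cart=(412,254),glass=(311,190),bcap=(240,209),mug=(230,329),desk=(400,420)).items(): print(n,P[v,u].round(4))
z=P[...,2]; roi=np.zeros(z.shape,bool); roi[200:370,245:485]=1
m=(abs(z-.102)<.006)&roi
m2=(abs(z-.144)<.008)&roi; m2[:,:330]=0
mj=(abs(z-.157)<.008)&roi; mj[:,330:]=0
for n,k in (('top',m),('carton',m2),('jar',mj)):
    q=P[k][:,:2].astype(np.float32); r=cv2.minAreaRect(q); print(n,len(q),q.mean(0),np.median(P[k][:,2]),r,cv2.boxPoints(r).round(4).tolist())
E
```

```text
dot [ 0.5096 -0.0618  0.1035]
jar [0.5437 0.1932 0.1583]
cart [ 0.5852 -0.0314  0.1462]
glass [0.6954 0.1334 0.155 ]
bcap [0.6486 0.2431 0.2222]
mug [0.4694 0.2907 0.005 ]
desk [ 0.2975 -0.0234  0.0011]
top 16656 [0.53937256 0.05019592] 0.10317065026593791 ((0.584479570388794, 0.054922670125961304), (0.24095936119556427, 0.3588895797729492), 15.373344421386719) [[0.4207000136375427, 0.19599999487400055], [0.5159000158309937, -0.15000000596046448], [0.748199999332428, -0.08619999885559082], [0.6531000137329102, 0.2599000036716461]]
carton 1456 [ 0.5859592  -0.03220414] 0.1452737343810494 ((0.5867039561271667, -0.032947130501270294), (0.07012051343917847, 0.05646465718746185), 21.485376358032227) [[0.5436999797821045, -0.019500000402331352], [0.5644000172615051, -0.07209999859333038], [0.6297000050544739, -0.04639999940991402], [0.609000027179718, 0.006200000178068876]]
jar 920 [0.6092295  0.18612382] 0.15700925728493004 ((0.6257157325744629, 0.19983868300914764), (0.11664886027574539, 0.17625737190246582), 63.33849334716797) [[0.520799994468689, 0.18729999661445618], [0.6783000230789185, 0.10819999873638153], [0.7305999994277954, 0.21240000426769257], [0.5730999708175659, 0.2915000021457672]]
```

```bash
cat >> h.py <<'E'
C=np.array([.5454,.0442]); X=np.array([.964,.265]); Y=np.array([-.265,.964])
def where():
    s=sensors.get_state(); d=s['tcp_pos'][:2]-C; r=R.from_quat(s['orientation'],scalar_first=True).as_matrix()
    print('chest xy z mm',(d@X*1e3).round(1),(d@Y*1e3).round(1),(s['tcp_pos'][2]*1e3).round(1),'tool x in chest',(r[:2,0]@X).round(3),(r[:2,0]@Y).round(3),'F',s['wrist_force'].round(1),'gap',s['finger_gap'],s['clock'])
def to(x,y,z):
    p=C+x*X+y*Y; print('tool shift',tool([*p,z]).round(1))
E
python3 -m handwheel '[[-40,-28,0,0.12,0.5],[-80,-57,0,0.24,0.5],[-120,-86,0,0.36,0.5],[-160,-114,0,0.48,0.5],[-200,-142,0,0.6,0.5],[-240,-171,0,0.72,0.5],[-280,-199,0,0.84,0.5],[-320,-228,0,0.892,0.5]]'; python3 -c "
from h import *
where();to(.019,-.150,.23)"
```

```text
clock: 0.9
tcp_pos: [0.4325, 0.1885, 0.2311]
orientation: [-0.0, 0.608, 0.794, 0.0]
wrist_force: [0.6, 1.0, 0.0]
finger_gap: 0.043
grip_force: 0.0
chest xy z mm -70.6 169.1 231.1 tool x in chest 0.004 1.0 F [0.6 1.  0. ] gap 0.04300207638102374 0.9
tool shift [-318.7   90.8    1.1]
```

```bash
python3 -m handwheel '[[-45,12,0,0,0.5],[-90,25,0,0,0.5],[-135,38,0,0,0.5],[-180,51,0,0,0.5],[-225,64,0,0,0.5],[-270,77,0,0,0.5],[-319,91,0,0,0.5],[-319,91,0,0,0.5]]'; python3 -m handwheel '[[0,0,30,0,0.5],[0,0,60,0,0.5],[0,0,85,0,0.5],[0,0,100,0,0.5],[0,0,100,0,0.5],[0,0,100,0,0.5]]'; python3 -c "
from h import *
where();to(.019,-.150,.116); cam('wrist','w1.png')"
```

```text
clock: 1.7
tcp_pos: [0.6064, -0.0985, 0.2293]
orientation: [0.0, 0.609, 0.794, -0.001]
wrist_force: [0.1, 0.0, 0.1]
finger_gap: 0.0428
grip_force: 0.0
clock: 2.3
tcp_pos: [0.6038, -0.0927, 0.1313]
orientation: [-0.0, 0.606, 0.795, -0.0]
wrist_force: [-0.1, 1.2, -0.1]
finger_gap: 0.0427
grip_force: 0.0
chest xy z mm 20.1 -147.4 131.3 tool x in chest -0.0 1.0 F [-0.1  1.2 -0.1] gap 0.0426979544069694 2.3
tool shift [-2.5 -1.1 15.3]
```

View pics/w1.png

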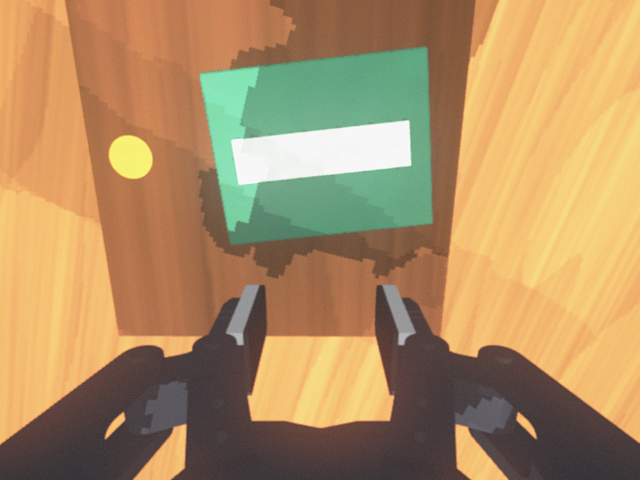

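The wrist view shows the carton spanning (200–430, 50–240). The fingers, at x ≈ 250 and 395, are centred on its near face and clear of it. I'll lower the tool and push.

```bash
python3 -m handwheel '[[0,0,7,0,0.5],[0,0,13,0,0.5],[0,0,14,0,0.5],[6,0,14,0,0.5],[11,0,14,0,0.5],[16,0,14,0,0.5],[21,0,14,0,0.5],[26,0,14,0,0.5]]'; python3 -c "
from h import *
where()"; python3 -m handwheel '[[6,0,0,0,0.5],[12,0,0,0,0.5],[18,0,0,0,0.5],[24,0,0,0,0.5],[30,0,0,0,0.5],[36,0,0,0,0.5],[42,0,0,0,0.5],[46,0,0,0,0.5]]';  python3 -c "
from h import *
where(); cam('wrist','w2.png')"
```

```text
clock: 3.15
tcp_pos: [0.5973, -0.0677, 0.1175]
orientation: [0.0, 0.606, 0.795, -0.0]
wrist_force: [0.1, -1.2, 1.0]
finger_gap: 0.0426
grip_force: 0.3
chest xy z mm 20.4 -121.6 117.5 tool x in chest 0.0 1.0 F [ 0.1 -1.2  1. ] gap 0.04256475092562037 3.15
clock: 3.95
tcp_pos: [0.5849, -0.0231, 0.1173]
orientation: [-0.0, 0.606, 0.795, 0.0]
wrist_force: [0.0, -1.6, 0.5]
finger_gap: 0.0429
grip_force: 0.5
chest xy z mm 20.3 -75.4 117.3 tool x in chest -0.0 1.0 F [ 0.  -1.6  0.5] gap 0.04286851334758976 3.95
```

View pics/w2.png

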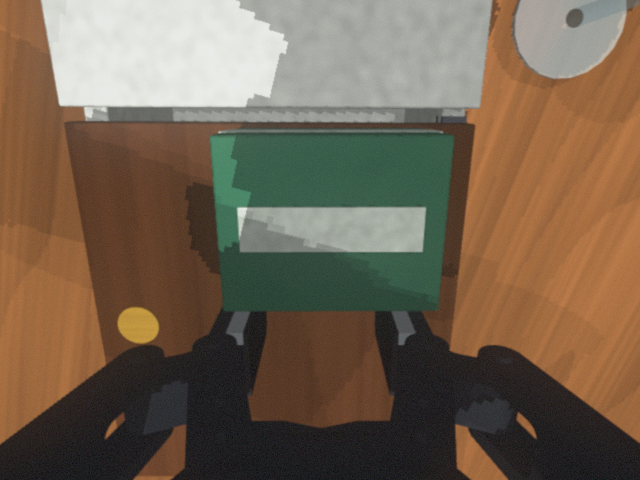

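The carton is square to the fingers at (212–452, 132–310) and both fingers are on its face. The flap's seam is at row ~115. Continuing about 88 mm more.

```bash
python3 -m handwheel '[[6,0,0,0,0.5],[12,0,0,0,0.5],[18,0,0,0,0.5],[24,0,0,0,0.5],[30,0,0,0,0.5],[36,0,0,0,0.5],[42,0,0,0,0.5],[48,0,0,0,0.5]]'; python3 -m handwheel '[[6,0,0,0,0.5],[12,0,0,0,0.5],[18,0,0,0,0.5],[24,0,0,0,0.5],[30,0,0,0,0.5],[35,0,0,0,0.5],[38,0,0,0,0.5],[38,0,0,0,0.5]]';  python3 -c "
from h import *
where(); cam('wrist','w3.png')"
```

```text
clock: 4.8
tcp_pos: [0.5722, 0.0231, 0.1173]
orientation: [-0.0, 0.606, 0.795, 0.0]
wrist_force: [0.3, -0.5, -0.0]
finger_gap: 0.0429
grip_force: 0.3
clock: 5.6
tcp_pos: [0.5622, 0.0598, 0.1173]
orientation: [-0.0, 0.606, 0.795, 0.0]
wrist_force: [-0.5, 0.5, -0.9]
finger_gap: 0.0426
grip_force: 0.0
chest xy z mm 20.3 10.6 117.3 tool x in chest -0.0 1.0 F [-0.5  0.5 -0.9] gap 0.0425792299203828 5.6
```

View pics/w3.png

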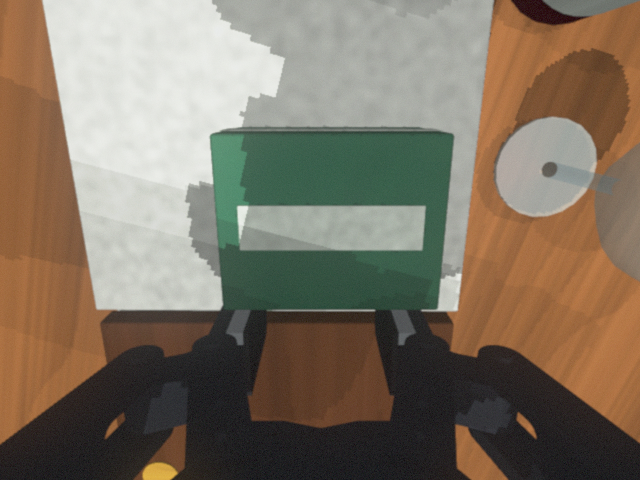

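The carton (212–452, 130–308) is just past the seam at row ~312. I'll push 14 mm further for margin, since the jar is still about 30 mm away, then back off and rise.

```bash
python3 -m handwheel '[[5,0,0,0,0.5],[10,0,0,0,0.5],[14,0,0,0,0.5],[14,0,0,0,0.5],[4,0,0,0,0.5],[-11,0,0,0,0.5],[-26,0,-10,0,0.5],[-36,0,-40,0,0]]'; python3 -c "
from h import *
where(); c,P=cam('top','t2.png')
z=P[...,2]; roi=np.zeros(z.shape,bool); roi[200:370,290:485]=1
hs=cv2.cvtColor(c['color'],cv2.COLOR_BGR2HSV)
y=(hs[...,0]>15)&(hs[...,0]<35)&(hs[...,1]>150)&(hs[...,2]>120)&(abs(z-.103)<.006)&roi
q=P[y].mean(0); d=q[:2]-C; print('dot',y.sum(),q,d@X,d@Y)
g=(hs[...,0]>60)&(hs[...,0]<95)&(hs[...,1]>80)&(abs(z-.145)<.006)&roi
q=(P[g][:,:2]-C)@np.array([X,Y]).T; print('carton',g.sum(),q.min(0),q.max(0))
to(-.061,-.0905,.13)"
```

```text
clock: 6.45
tcp_pos: [0.5704, 0.0224, 0.1554]
orientation: [-0.002, 0.607, 0.795, -0.002]
wrist_force: [-0.3, -0.1, -1.0]
finger_gap: 0.0298
grip_force: 0.0
chest xy z mm 18.3 -27.7 155.4 tool x in chest 0.002 1.0 F [-0.3 -0.1 -1. ] gap 0.029769143056974038 6.45
dot 0 [nan nan nan] nan nan
carton 882 [-0.01236162  0.03856053] [0.05541357 0.09101523]
tool shift [-60.4 -82.8  32.3]<string>:7: RuntimeWarning: Mean of empty slice.
  ret = um.true_divide(
```

View pics/t2.png

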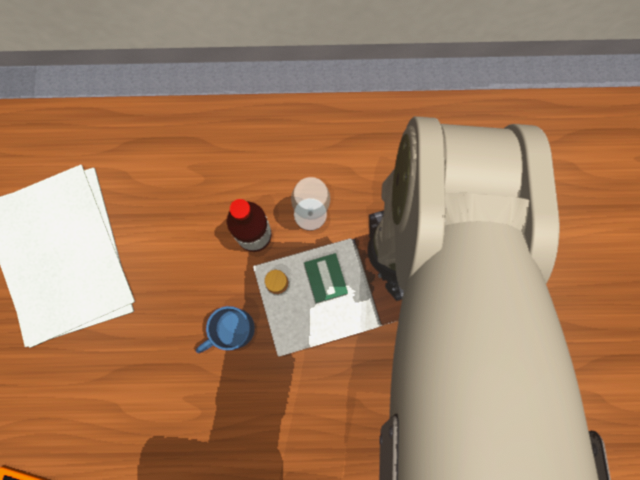

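The carton is on the white half at (325,278), spanning chest y 37–91 mm. The jar, bottle, glass and mug haven't moved. Next is moving above the dot.

```bash
python3 -m handwheel '[[-20,-27,0,0,0],[-40,-55,0,0,0],[-61,-83,0,0,0],[-61,-83,15,0,0],[-61,-83,28,0,0],[-61,-83,32,0,0],[-61,-83,32,0,0],[-61,-83,32,0,0]]'; python3 -c "
from h import *
where();to(-.062,-.0915,.107); cam('wrist','w4.png')"
```

```text
clock: 7.3
tcp_pos: [0.5086, -0.0568, 0.126]
orientation: [0.0, 0.606, 0.795, 0.0]
wrist_force: [0.9, 0.7, -0.4]
finger_gap: -0.0002
grip_force: 0.0
chest xy z mm -62.3 -87.6 126.0 tool x in chest 0.001 1.0 F [ 0.9  0.7 -0.4] gap -0.00020681942217114875 7.3
tool shift [-3.9  0.3 19. ]
```

View pics/w4.png

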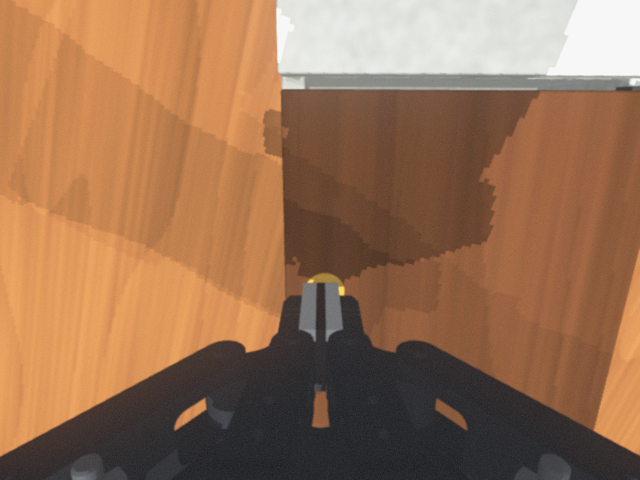

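The brass dot shows at (325,285), centred under the fingertips at (321,285). Pressing gradually.

```bash
python3 -m handwheel '[[-3,0,10,0,0],[-3,0,18,0,0],[-3,0,21,0,0],[-3,0,23,0,0],[-3,0,24,0,0],[-3,0,25,0,0],[-3,0,26,0,0],[-3,0,26,0,0]]'; python3 -m handwheel '[[0,0,0.7,0,0],[0,0,1.4,0,0],[0,0,1.4,0,0]]'; python3 -c "
from h import *
where()"
```

```text
clock: 8.15
tcp_pos: [0.5082, -0.0589, 0.0995]
orientation: [-0.0, 0.606, 0.795, -0.0]
wrist_force: [-2.9, 0.8, 4.5]
finger_gap: -0.0001
grip_force: 2.2
clock: 8.45
tcp_pos: [0.5083, -0.0589, 0.0984]
orientation: [-0.0, 0.606, 0.795, -0.0]
wrist_force: [-5.9, 1.6, 11.1]
finger_gap: 0.0002
grip_force: 5.7
chest xy z mm -63.1 -89.6 98.4 tool x in chest 0.0 1.0 F [-5.9  1.6 11.1] gap 0.00020758522283500602 8.45
```

```bash
python3 -m handwheel '[[0,0,0.6,0,0],[0,0,1.2,0,0],[0,0,1.2,0,0]]'
```

```text
clock: 8.75
tcp_pos: [0.5083, -0.0589, 0.0976]
orientation: [-0.0, 0.606, 0.795, 0.0]
wrist_force: [-6.6, 2.1, 13.3]
finger_gap: 0.0002
grip_force: 6.7
```

```bash
python3 -m handwheel '[[0,0,0.6,0,0],[0,0,1.2,0,0],[0,0,1.2,0,0]]';python3 -m handwheel '[[0,0,0.6,0,0],[0,0,1.2,0,0],[0,0,1.2,0,0]]'
```

```text
clock: 9.05
tcp_pos: [0.5084, -0.0589, 0.0969]
orientation: [-0.0, 0.606, 0.795, 0.0]
wrist_force: [-7.9, 2.7, 15.9]
finger_gap: -0.0002
grip_force: 8.5
clock: 9.35
tcp_pos: [0.5084, -0.0589, 0.0963]
orientation: [0.0, 0.606, 0.795, 0.0]
wrist_force: [-10.6, 2.1, 21.0]
finger_gap: 0.0003
grip_force: 10.8
```

```bash
python3 -m handwheel '[[0,0,-4,0,0],[0,0,-12,0,0],[0,0,-22,0,0],[0,0,-34,0,0],[0,0,-46,0,0],[0,0,-60,0,0],[0,0,-75,0,0],[0,0,-90,0,0]]';python3 -m handwheel '[[0,0,-20,0,0],[0,0,-40,0,0],[0,-30,-60,0,0],[0,-70,-70,0,0],[0,-110,-70,0,0],[0,-110,-70,0,0],[0,-110,-70,0,0]]'; python3 -c "
from h import *
where(); c,P=cam('scene','s2.png')
print(sensors.get_state()['qvel'].round(3))"
```

```text
clock: 10.15
tcp_pos: [0.5087, -0.0595, 0.185]
orientation: [0.0, 0.606, 0.795, -0.0]
wrist_force: [-0.1, -0.2, 0.2]
finger_gap: -0.0004
grip_force: 0.0
clock: 10.85
tcp_pos: [0.4023, -0.0889, 0.2547]
orientation: [0.001, 0.607, 0.795, -0.0]
wrist_force: [0.7, -1.2, 0.3]
finger_gap: 0.0
grip_force: 0.0
chest xy z mm -173.2 -90.3 254.7 tool x in chest 0.002 1.0 F [ 0.7 -1.2  0.3] gap 1.3616530966271013e-05 10.85
[ 0.013  0.024  0.015 -0.003  0.003  0.   ]
```

View pics/s2.png

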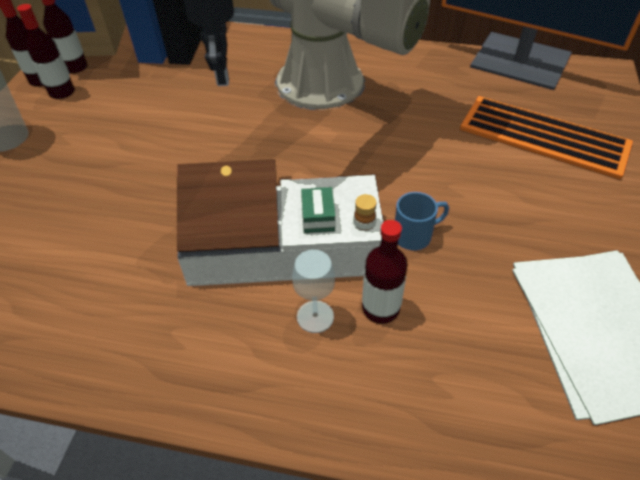

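The flap is ajar, with its near edge raised to row ~162. The carton stands upright on the white half at (318,208), and the bystanders haven't moved. The arm is clear, so I'll let things settle briefly and hand in.

```bash
python3 -m handwheel '[[0,0,0,0,0],[0,0,0,0,0],[0,0,0,0,0],[0,0,0,0,0],[0,0,0,0,0]]'; python3 -c "
from h import *
c,P=cam('scene'); print(np.nanmax(P[160:180,185:270,2])); print(workorder.hand_in())"
```

```text
clock: 11.4
tcp_pos: [0.4029, -0.0882, 0.2541]
orientation: [-0.0, 0.606, 0.795, -0.0]
wrist_force: [-0.3, 0.3, -0.4]
finger_gap: -0.0002
grip_force: 0.0
0.17396170189759874
the job is handed in; nothing more can be done
None
```

The job is handed in at about 11.5 s: the carton was slid upright onto the white half, then the flap was pressed and sprang ajar (near edge about 70 mm up), the jar, bottle, glass and mug look unmoved, and the arm is clear; no verdict was returned.

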